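# Follow the sample bottle on the coasting inspection carousel

## Robot

A 6-joint arm with a two-finger parallel gripper is mounted at the origin on the work surface. World frame = base frame: x ahead of the robot, y to its left, z up, the work surface at z = 0. Lengths are in m, angles in rad, forces in N, time in s.
With the tool pointing down it reaches from about 0.375 to 0.975 m from the base axis. Payload 3.8 kg.
Tool frame: the origin (TCP) lies between the finger pads, 19 mm behind the fingertips; this is the grasp point; z points along the fingers, y is the line along which they close (so a half turn about z gives the same grasp; the last joint's range is limited). The gripper opens to 85 mm and grips with 20 to 120 N. Pads are 22 mm wide; open, the fingers measure 114 mm over their backs; the gripper's body (76 mm by 85 mm) begins 54 mm behind the grasp point. The pads swing forward as they close: fully open they stand 13 mm farther back than shut.
Start: joints at [1.066, 0.264, 1.604, -0, 1.274, -0.037], TCP at [0.304, 0.602, 0.25] pointing down, gripper open.
Joint ranges: [-2.63, 2.63], [-0.94, 2.18], [0.31, 2.57], [-1.31, 4.45], [0, 2.66], [-2.55, 2.55]. Speed limits (rad/s): [2.57, 2.57, 3.14, 3.14, 3.14, 3.14].

## Interface

Orientations are given as a rotation vector (axis times angle).
In Python, from workcell import bot, vision gives the robot as it stands. The module is installed in compiled form; this text tells all that it offers.
- The arm moves only by the tool play_rows, never from a script. Its argument "moves" is a list that holds one entry, the list of rows, each a list of 7 numbers: the turn, a rotation vector about the tool's x, y, z as a fraction of full scale, then the shift along the tool's x, y, z as a fraction of full scale, then the finger opening in mm, from 0 to 85.4. In form: [[[ax, ay, az, x, y, z, jaw], ...]]. A call has 1 to 5 rows; each row shifts and turns the commanded pose from where the row before left it, along the tool's axes as they then stand; what a row does not reach is not made up. Full scale, the value 1, is 0.1 m for a shift and 0.5 rad for a turn. A row lasts 1/12 s, in which the tool goes at most 41.7 mm and 7.16 degrees, less where a joint would pass 70% of its speed; a pose out of reach is approached as far as the arm can. A call with a number of a shift or a turn outside -1 to 1 is refused whole. A call with a gripper value outside its range is refused whole. The fingers move at their own pace and stop on an object; "newtons" is the grip in N (left out, the last holds). Time passes only in rows, so rows that do not move let the fingers close. It gives the time, the measured TCP pose, the force, the opening and the grip force at its end, in the units of the state.
- bot.read_state(): the state, without advancing time (a new reading comes with each control period).
- vision.read_camera(name): name is "scene" or "top"; returns a dict with "image" (384x512x3 uint8, red, green, blue), "depth" (384x512 float32, m along the optical axis (not along the pixel's ray), 0 where there is no reading), "K" (3x3 intrinsics, pixels), "R" (3x3) and "t" (3): a world point X has camera coordinates R X + t. Camera axes: x right, y down, z forward; pixel columns grow to the right and rows downward; lengths in m; the calibration is good to about 2 mm. A picture is of the moment at which its call begins.
- bot.finish_job(): hands the job in; it is judged then, once.
The state is a dict: "time": time; "q": joint angles; "joint_vel": joint speeds; "joint_torque": joint torques, N m; "tool_pos": TCP position; "tcp_rot": TCP orientation; "wrist_force": force on the tool from outside, world axes, zero at the start; "torque": the same for the moment, N m; "width": opening from 0.0 (shut) to 1.0 (fully open); "grip_force": force on a finger pad.
Only numpy, scipy, OpenCV 4.12 (cv2) and the standard library are available. Lean on these libraries where they do the work, as an engineer would, in place of code of your own. Each camera call takes 0.05 s, during which the arm holds its last target. There are 200 camera calls.

## Task

Give the bottle carousel a brisk spin (the upright orange handle is there for that), in either direction, to at least one turn every five seconds but never faster than one every two and a half, and let go so that it coasts freely. While it is still turning faster than one turn in nine seconds, hold the gripper centred over the white-capped sample bottle, within 1 cm sideways and with the tool point 4 to 11 cm above the cap, and go round with it for at least five seconds without a break so that the wrist camera can inspect the cap. Touch no bottle, knock nothing over, then keep clear and finish only when the carousel stands still with all four bottles upright in their nests.

Things in the scene. Friction and masses are not known exactly. Their poses are not given: they have to be found in the camera images.
- foot: fixed round grey foot of the carousel, 200 mm diameter; origin on the bench on the carousel's vertical axis. Its yaw tells how the carousel stood at the start: with the joint at 0 the handle lies on the foot's +x axis
- centre (a point): point on the carousel's vertical axis, on the upper face of its disc, 42 mm above the bench. Aluminium disc, 310 mm diameter, 12 mm thick; dark hub in the middle, 56 mm diameter, up to 72 mm above the bench. On a circle of 110 mm radius sit, 72 degrees apart, the handle and four grey nests (rings, 60 mm outside diameter, 18 mm tall)
- carousel (a joint): angle of the carousel in rad about its vertical axis: 0 at the start, growing counter-clockwise from above, no stops. It coasts on a low-friction bearing: moment of inertia with bottles about 0.025 kg m2 nominal, bearing friction about 0.0022 N m plus 0.0005 N m s/rad, so from 1.7 rad/s it runs down to a stop by itself in roughly 12 to 21 s
- handle (a point): point to grip on the orange handle, 110 mm from the axis. Upright round orange knob, 32 mm diameter, from 120 mm to 178 mm above the bench, on a thin 16 mm steel stem standing on the disc; this point is 155 mm above the bench. Turns with the carousel
- sample: the sample: only one with a WHITE cap; amber glass bottle, 48 mm diameter, 105 mm tall with its cap, 0.12 kg, standing loose in one of the carousel's nests; origin at the centre of its underside, z up
- sample_cap (a point): centre of the top of the white cap of the sample bottle, 147 mm above the bench when it stands in its nest
- water: bystander: clear water bottle with blue cap, 64 mm diameter, 210 mm tall, standing on the bench
- pad: bystander: paper notepad 210 x 150 x 12 mm lying on the bench
- crate: bystander: heavy blue plastic crate 260 x 340 x 150 mm full of bottles, fixed on the bench; origin at the centre of its underside
- bottle1: black-capped bottle; amber glass bottle, 48 mm diameter, 105 mm tall with its cap, 0.12 kg, standing loose in one of the carousel's nests; origin at the centre of its underside, z up
- bottle2: black-capped bottle; amber glass bottle, 48 mm diameter, 105 mm tall with its cap, 0.12 kg, standing loose in one of the carousel's nests; origin at the centre of its underside, z up
- bottle3: black-capped bottle; amber glass bottle, 48 mm diameter, 105 mm tall with its cap, 0.12 kg, standing loose in one of the carousel's nests; origin at the centre of its underside, z up
There are look-alikes about, which are no part of the job. Leave any red or yellow look-alike of the bottle1 alone.

How it is judged:
By the outcome, as a careful person would: the job done as asked, in the order asked, and still so for the second after the job is handed in, with the robot touching nothing.
It also fails if it takes over 72 s, if anything falls off the work surface, if the arm or the gripper's body presses on something with over 40 N, if the wrist force passes 120 N, or if a joint passes its speed limit or range.

## Working session

There is one attempt and no reset: what is moved stays moved. The work goes in short steps, Python scripts to look and compute and a tool call to move; the robot and the scene stay as the last step left them, time stands still between calls to the robot, and variables do not carry over. Pictures are saved under pics/ and viewed, at most 10 in all, crops included, and the job is handed in when it is done.

Besides the shell and the picture viewer there is one more tool, called as name(argument=value, ...) on one line, values as JSON. play_rows: Moves the arm, as the interface text tells. Its arguments: {"type":"object","properties":{"moves":{"type":"array","items":{"type":"array","items":{"type":"array","items":{"type":"number"}}}},"newtons":{"type":"number"}},"required":["moves"]}

```bash
mkdir -p pics
cat > h.py <<'E'
import numpy as np, cv2
from workcell import bot, vision
def ray(c,u,v,z):
    d=c["R"].T@np.linalg.inv(c["K"])@np.array([u,v,1.]); o=-c["R"].T@c["t"]
    return o+d*(z-o[2])/d[2]
E
python3 - <<'E'
from h import *
s=bot.read_state(); print(s)
a=vision.read_camera("scene");b=vision.read_camera("top")
cv2.imwrite("pics/a.png",a["image"][...,::-1]);cv2.imwrite("pics/b.png",b["image"][...,::-1])
for c in(a,b): print(c["K"],-c["R"].T@c["t"],c["R"])
E
```

```text
{'time': 0.0, 'q': array([ 1.06608918e+00,  2.64777378e-01,  1.60536209e+00, -6.49979666e-07,
        1.27369103e+00, -3.69037803e-02]), 'joint_vel': array([-8.22492941e-05, -1.96319442e-03, -1.66423677e-03, -2.30867939e-03,
        1.12310555e-03, -1.58910330e-03]), 'joint_torque': array([-6.67161239e-04, -5.15125787e+01, -3.67307782e+01, -6.03770354e-05,
        1.34319894e-02,  2.70112491e-05]), 'tool_pos': array([0.30405045, 0.60188063, 0.24865208]), 'tcp_rot': array([-0.72800242, -3.05546202,  0.00338671]), 'wrist_force': array([ 0.49036538, -0.53598319, -0.03566027]), 'torque': array([ 0.01137975, -0.00778091,  0.00538157]), 'grip_force': 0.0, 'width': 1.0021811421656213}
[[397.59586381   0.         253.16144233]
 [  0.         397.59586381 191.54878568]
 [  0.           0.           1.        ]] [1.14085749 0.77181993 0.81796244] [[-0.79509079  0.6062437  -0.01729762]
 [ 0.37230061  0.46536165 -0.80301357]
 [-0.47877227 -0.64490861 -0.59570966]]
[[414.59406294   0.         249.92879852]
 [  0.         414.59406294 190.98397824]
 [  0.           0.           1.        ]] [0.47227147 0.05432977 1.66797951] [[ 0.0132384  -0.99990862  0.00273751]
 [-0.99834149 -0.01337096 -0.0559955 ]
 [ 0.05602698 -0.00199167 -0.99842727]]
```

View pics/a.png

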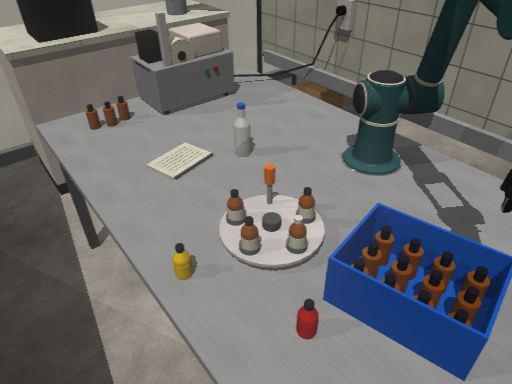

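View pics/b.png

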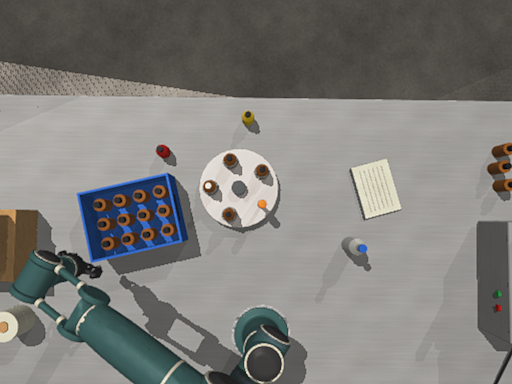

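The scene view shows the carousel around (272,228), the orange handle at (269,175) and the white cap at (298,221). In the top view the hub is at (239,189), the handle at (262,204) and the white cap at (209,186).

Things that could be mistaken for the sample, by top pixel:
- **Black-capped carousel bottles:** (262,170), (230,160) and (229,214).
- **Red look-alike:** (163,151).
- **Yellow look-alike:** (248,118).
- **Amber crate bottles:** around (130,215).
- **Amber bottles on the right:** (502,165).

I choose the only white cap, at (209,186), and will check it in a crop.

```bash
cat >> h.py <<'E'
def orange(c):
    h=cv2.cvtColor(c["image"],cv2.COLOR_RGB2HSV)
    m=cv2.inRange(h,(5,200,190),(16,255,255))
    n,l,st,ce=cv2.connectedComponentsWithStats(m)
    return [(st[i,4],ce[i].round(1),st[i,:4]) for i in range(1,n) if st[i,4]>8]
def caps(c,box,thr=55):
    x0,y0,x1,y1=box
    m=cv2.inRange(c["image"].max(2)[y0:y1,x0:x1],0,thr)
    n,l,st,ce=cv2.connectedComponentsWithStats(m)
    return [(st[i,4],(ce[i]+[x0,y0]).round(1)) for i in range(1,n) if st[i,4]>5]
E
python3 - <<'E'
from h import *
a=vision.read_camera("scene");b=vision.read_camera("top")
print(orange(a));print(orange(b))
print(caps(b,(195,145,285,235)));print(caps(a,(215,180,330,265)))
# hub via depth in top: points on disc (z~.042)
dp=b["depth"];v,u=np.mgrid[0:384,0:512];P=np.linalg.inv(b["K"])@np.stack([u.ravel(),v.ravel(),np.ones(u.size)])*dp.ravel()
X=(b["R"].T@(P-b["t"][:,None])).T.reshape(384,512,3)
m=((X[...,2]>.036)&(X[...,2]<.20)).astype(np.uint8); m[:, :190]=0;m[:,290:]=0;m[:140]=0;m[240:]=0
d=X[(X[...,2]>.038)&(X[...,2]<.046)&(m>0)]
cs,_=cv2.findContours(m,cv2.RETR_EXTERNAL,cv2.CHAIN_APPROX_NONE);cc=max(cs,key=cv2.contourArea)
(x,y),r=cv2.minEnclosingCircle(cc);print("disc",(x,y),r,ray(b,x,y,.042),"mean",d.mean(0))
k=X[150:225,200:280];
mm=(X[...,2]>.135)&(m>0);n,l,st,ce=cv2.connectedComponentsWithStats(mm.astype(np.uint8))
for i in range(1,n): print(st[i,4],ce[i],X[l==i].mean(0),X[l==i][:,2].max())
A=cv2.resize(a["image"][170:270,210:335],None,fx=3.2,fy=3.2)[...,::-1];B=cv2.resize(b["image"][140:240,190:290],None,fx=3.2,fy=3.2)[...,::-1]
cv2.imwrite("pics/c.png",np.hstack([A,B]))
E
```

```text
[(np.int32(35), array([269.1, 166.7]), array([265, 165,   9,   5], dtype=int32))]
[(np.int32(31), array([262.4, 204.1]), array([258, 200,   8,   8], dtype=int32))]
[(np.int32(16), array([229.6, 158.2])), (np.int32(21), array([262.2, 169. ])), (np.int32(19), array([228.2, 214.1]))]
[(np.int32(45), array([307. , 191.1])), (np.int32(46), array([234.1, 193.1])), (np.int32(57), array([248.3, 221. ]))]
disc (237.89015197753906, 187.18820190429688) 39.256290435791016 [0.57781869 0.09858874 0.042     ] mean [0.57496476 0.09741864 0.04191238]
31 [228.41935484 156.93548387] [0.68251477 0.13237561 0.14624468] 0.15393371847430154
31 [261.58064516 168.4516129 ] [0.64148233 0.00942905 0.14600427] 0.15464506520224588
31 [207.38709677 184.74193548] [0.57855507 0.20805181 0.14630232] 0.15664705660504788
65 [261.2        203.10769231] [0.51285589 0.01020993 0.17533312] 0.18516734866469195
32 [227.5 213.5] [0.47393038 0.13232199 0.1474678 ] 0.15497213345368294
```

View pics/c.png

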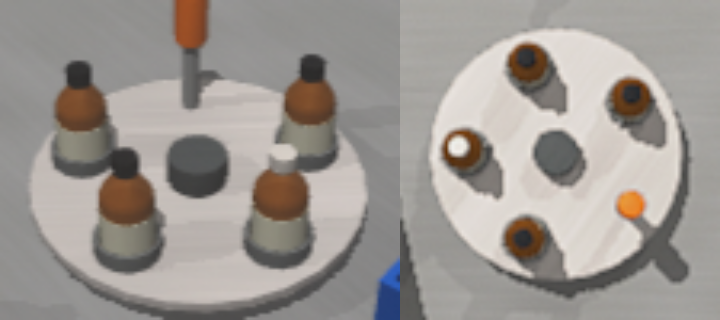

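The crop confirms the white cap at the left of the carousel in the top view, two nests from the orange knob. The fit gives the centre at (0.578, 0.0985), the handle at −126.4° and the sample at +89.6°. I'll turn the tool square to the world (tool x = world y, tool y = world x) and move above the handle.

play_rows(moves=[[[0, 0, 0.245, 0, 0, 0, 85], [0, 0, 0.245, 0, 0, 0, 85], [0, 0, 0.245, 0, 0, 0, 85], [0, 0, 0.245, 0, 0, 0, 85], [0, 0, 0.245, 0, 0, 0, 85]]])

```text
time: 0.62
tool_pos: [0.3043, 0.6023, 0.2496]
tcp_rot: [1.624, 2.689, -0.001]
wrist_force: [0.8, 0.4, -0.3]
width: 0.994
grip_force: 0.0
```

play_rows(moves=[[[0, 0, 0.245, 0, 0, 0, 85], [0, 0, 0.245, 0, 0, 0, 85], [0, 0, 0.245, 0, 0, 0, 85], [0, 0, 0.245, 0, 0, 0, 85]]])

```text
time: 0.95
tool_pos: [0.3043, 0.6023, 0.2496]
tcp_rot: [2.227, 2.215, -0.001]
wrist_force: [0.0, -0.4, -0.5]
width: 0.992
grip_force: 0.0
```

play_rows(moves=[[[0, 0, 0, -0.33, 0.116, 0, 85], [0, 0, 0, -0.33, 0.116, 0, 85], [0, 0, 0, -0.33, 0.116, 0, 85], [0, 0, 0, -0.33, 0.116, 0, 85], [0, 0, 0, -0.33, 0.116, 0, 85]]])

```text
time: 1.37
tool_pos: [0.3625, 0.4359, 0.2496]
tcp_rot: [2.22, 2.223, -0.001]
wrist_force: [1.3, 0.5, 0.5]
width: 0.997
grip_force: 0.0
```

play_rows(moves=[[[0, 0, 0, -0.33, 0.116, 0, 85], [0, 0, 0, -0.33, 0.116, 0, 85], [0, 0, 0, -0.33, 0.116, 0, 85], [0, 0, 0, -0.33, 0.116, 0, 85], [0, 0, 0, -0.33, 0.116, 0, 85]]])

```text
time: 1.78
tool_pos: [0.4206, 0.2709, 0.2499]
tcp_rot: [2.22, 2.222, 0.0]
wrist_force: [0.4, 0.4, -0.1]
width: 0.996
grip_force: 0.0
```

play_rows(moves=[[[0, 0, 0, -0.33, 0.116, 0, 85], [0, 0, 0, -0.33, 0.116, 0, 85], [0, 0, 0, -0.33, 0.116, 0, 85], [0, 0, 0, -0.33, 0.116, 0, 85], [0, 0, 0, 0, 0, 0, 85]]])

```text
time: 2.2
tool_pos: [0.4684, 0.1356, 0.25]
tcp_rot: [2.224, 2.215, -0.002]
wrist_force: [-0.8, 0.5, -0.4]
width: 0.995
grip_force: 0.0
```

play_rows(moves=[[[0, 0, 0, -0.314, 0.112, 0, 85], [0, 0, 0, -0.314, 0.112, 0, 85], [0, 0, 0, -0.314, 0.112, 0, 85], [0, 0, 0, -0.314, 0.112, 0, 85], [0, 0, 0, 0, 0, 0, 85]]])

```text
time: 2.62
tool_pos: [0.5133, 0.0109, 0.25]
tcp_rot: [2.223, 2.216, -0.002]
wrist_force: [-1.0, 0.8, -0.6]
width: 0.992
grip_force: 0.0
```

play_rows(moves=[[[0, 0, 0, 0, 0, 0.205, 85], [0, 0, 0, 0, 0, 0.205, 85], [0, 0, 0, 0, 0, 0.205, 85], [0, 0, 0, 0, 0, 0.205, 85], [0, 0, 0, 0, 0, 0, 85]]])

```text
time: 3.03
tool_pos: [0.5082, 0.0159, 0.1633]
tcp_rot: [-2.216, -2.218, 0.009]
wrist_force: [-0.7, 0.5, 0.1]
width: 1.0
grip_force: 0.0
```

play_rows(moves=[[[0, 0, 0, 0, 0, 0, 40], [0, 0, 0, 0, 0, 0, 40], [0, 0, 0, 0, 0, 0, 40], [0, 0, 0, 0, 0, 0, 40], [0, 0, 0, 0, 0, 0, 40]]], newtons=20)

```text
time: 3.45
tool_pos: [0.5128, 0.0151, 0.1694]
tcp_rot: [2.22, 2.221, 0.003]
wrist_force: [-0.9, 0.6, -0.3]
width: 0.467
grip_force: 0.0
```

Run:
```python
from h import *
s=bot.read_state(); print(s["time"],s["tool_pos"],s["width"],s["grip_force"],s["wrist_force"])
a=vision.read_camera("scene"); print(orange(a)); print(caps(a,(215,180,330,265)))
cv2.imwrite("pics/d.png",cv2.resize(a["image"][100:270,190:360],None,fx=3,fy=3)[...,::-1])
```

```text
3.45 [0.5127649  0.01509056 0.16939394] 0.4673792254115232 0.0 [-0.92449921  0.59904511 -0.29510518]
[]
[(np.int32(44), array([307.1, 191. ])), (np.int32(46), array([234.1, 193.1])), (np.int32(49), array([248.2, 221.3]))]
```

View pics/d.png

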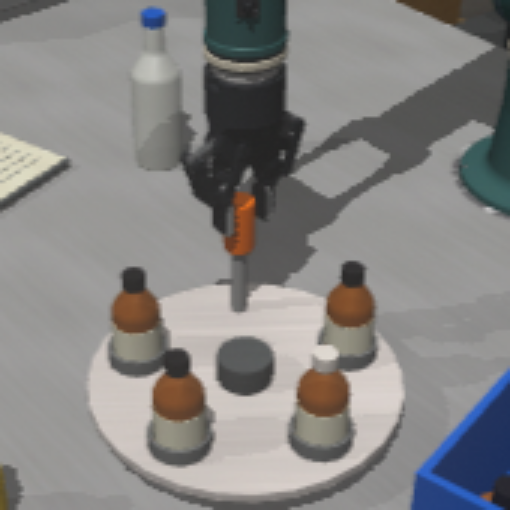

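The crop shows the fingers around the orange knob at crop (240,222), with clear distance to every bottle. The measured pose looks slightly off, so I'll let it settle and read it again.

play_rows(moves=[[[0, 0, 0, 0, 0, 0, 40]]])

```text
time: 3.58
tool_pos: [0.5123, 0.015, 0.1687]
tcp_rot: [2.22, 2.221, 0.001]
wrist_force: [-0.1, 0.7, -0.0]
width: 0.469
grip_force: 0.0
```

play_rows(moves=[[[0, 0, 0, 0, 0, 0, 40], [0, 0, 0, 0, 0, 0, 40]]])

```text
time: 3.75
tool_pos: [0.5119, 0.0149, 0.1681]
tcp_rot: [2.221, 2.222, 0.0]
wrist_force: [0.5, 0.2, -0.1]
width: 0.468
grip_force: 0.0
```

Settled: the command pose is (0.5115, 0.0147, 0.1676), and earlier readings were transient overshoot. Next I'll compute the spin rows: ramp to 2.05 rad/s counter-clockwise inside the loose cage, then open and lift while moving with the knob.

Run:
```python
from h import *
C=np.array([.578,.0985]);r=.11;dt=1/12
w=np.r_[np.linspace(.1,1.95,16),2.02,2.05,np.full(7,2.05)]
th=np.deg2rad(-126.4)+np.cumsum(w)*dt
P=C+r*np.c_[np.cos(th),np.sin(th)]
cmd=np.array([.5115,.0147])
for k,p in enumerate(P):
    d=np.round((p-cmd)*10,3); cmd=cmd+d/10
    print(k,round(np.rad2deg(th[k])),[0,0,0,float(d[1]),float(d[0]),0,40])
print(cmd)
```

```text
0 -126 [0, 0, 0, -0.053, 0.02, 0, 40]
1 -125 [0, 0, 0, -0.012, 0.016, 0, 40]
2 -123 [0, 0, 0, -0.017, 0.027, 0, 40]
3 -121 [0, 0, 0, -0.023, 0.036, 0, 40]
4 -118 [0, 0, 0, -0.027, 0.047, 0, 40]
5 -115 [0, 0, 0, -0.029, 0.059, 0, 40]
6 -111 [0, 0, 0, -0.03, 0.071, 0, 40]
7 -106 [0, 0, 0, -0.028, 0.084, 0, 40]
8 -101 [0, 0, 0, -0.023, 0.097, 0, 40]
9 -95 [0, 0, 0, -0.016, 0.11, 0, 40]
10 -89 [0, 0, 0, -0.004, 0.122, 0, 40]
11 -82 [0, 0, 0, 0.011, 0.133, 0, 40]
12 -74 [0, 0, 0, 0.03, 0.141, 0, 40]
13 -66 [0, 0, 0, 0.053, 0.147, 0, 40]
14 -57 [0, 0, 0, 0.079, 0.148, 0, 40]
15 -48 [0, 0, 0, 0.108, 0.142, 0, 40]
16 -38 [0, 0, 0, 0.135, 0.126, 0, 40]
17 -29 [0, 0, 0, 0.156, 0.104, 0, 40]
18 -19 [0, 0, 0, 0.172, 0.076, 0, 40]
19 -9 [0, 0, 0, 0.182, 0.045, 0, 40]
20 1 [0, 0, 0, 0.187, 0.014, 0, 40]
21 10 [0, 0, 0, 0.187, -0.018, 0, 40]
22 20 [0, 0, 0, 0.181, -0.05, 0, 40]
23 30 [0, 0, 0, 0.17, -0.08, 0, 40]
24 40 [0, 0, 0, 0.154, -0.108, 0, 40]
[0.6624 0.169 ]
```

play_rows(moves=[[[0, 0, 0, -0.053, 0.02, -0.04, 40], [0, 0, 0, -0.012, 0.016, 0, 40], [0, 0, 0, -0.017, 0.027, 0, 40], [0, 0, 0, -0.023, 0.036, 0, 40], [0, 0, 0, -0.027, 0.047, 0, 40]]])

```text
time: 4.17
tool_pos: [0.5266, 0.0014, 0.1719]
tcp_rot: [-2.221, -2.222, 0.001]
wrist_force: [0.4, 0.1, 0.1]
width: 0.474
grip_force: 0.2
```

play_rows(moves=[[[0, 0, 0, -0.029, 0.059, 0, 40], [0, 0, 0, -0.03, 0.071, 0, 40], [0, 0, 0, -0.028, 0.084, 0, 40], [0, 0, 0, -0.023, 0.097, 0, 40], [0, 0, 0, -0.016, 0.11, 0, 40]]])

```text
time: 4.58
tool_pos: [0.5697, -0.0111, 0.1719]
tcp_rot: [2.221, 2.222, 0.0]
wrist_force: [0.1, -0.8, 0.4]
width: 0.469
grip_force: 0.0
```

play_rows(moves=[[[0, 0, 0, -0.004, 0.122, 0, 40], [0, 0, 0, 0.011, 0.133, 0, 40], [0, 0, 0, 0.03, 0.141, 0, 40], [0, 0, 0, 0.053, 0.147, 0, 40], [0, 0, 0, 0.079, 0.148, 0, 40]]])

```text
time: 5.0
tool_pos: [0.6394, 0.0058, 0.1718]
tcp_rot: [2.221, 2.221, 0.0]
wrist_force: [0.4, -0.3, 0.7]
width: 0.466
grip_force: 0.2
```

play_rows(moves=[[[0, 0, 0, 0.108, 0.142, 0, 40], [0, 0, 0, 0.135, 0.126, 0, 40], [0, 0, 0, 0.156, 0.104, 0, 70], [0, 0, 0, 0.172, 0.076, 0, 70], [0, 0, 0, 0.182, 0.045, 0, 70]]])

```text
time: 5.42
tool_pos: [0.6887, 0.0824, 0.1717]
tcp_rot: [2.221, 2.221, 0.001]
wrist_force: [-0.1, -0.0, 0.4]
width: 0.818
grip_force: 0.0
```

play_rows(moves=[[[0, 0, 0, 0.187, 0.014, -0.13, 70], [0, 0, 0, 0.187, -0.018, -0.13, 70], [0, 0, 0, 0.181, -0.05, -0.13, 70], [0, 0, 0, 0.11, -0.05, -0.13, 70], [0, 0, 0, 0.05, -0.02, 0, 70]]])

```text
time: 5.83
tool_pos: [0.6759, 0.1555, 0.2277]
tcp_rot: [2.217, 2.222, 0.008]
wrist_force: [1.1, 0.1, 0.7]
width: 0.818
grip_force: 0.0
```

Run:
```python
from h import *
for n in("top","scene"):
    s=bot.read_state(); c=vision.read_camera(n); print(n,s["time"],s["tool_pos"],s["width"])
    print(orange(c)); 
    for o in orange(c): print(ray(c,*o[1],.176 if n=="top" else .165))
    p=caps(c,(185,140,290,240) if n=="top" else (200,160,345,270)); 
    for k in p:
        X=ray(c,*k[1],.145);d=X[:2]-[.578,.0985]; print(k,np.hypot(*d).round(3),np.rad2deg(np.arctan2(d[1],d[0])).round(1))
    cv2.imwrite(f"pics/e_{n}.png",c["image"][...,::-1])
a,b=cv2.imread("pics/e_top.png"),cv2.imread("pics/e_scene.png")
cv2.imwrite("pics/e.png",np.hstack([cv2.resize(a[120:270,160:320],None,fx=2.4,fy=2.4),cv2.resize(b[120:270,190:350],None,fx=2.4,fy=2.4)]))
```

```text
top 5.8333 [0.67593766 0.15552464 0.22766426] 0.817681025935768
[]
(np.int32(10), array([236.4, 142.1])) 0.16 1.9
(np.int32(216), array([216.8, 157.4])) 0.128 36.9
(np.int32(15), array([255.3, 162.1])) 0.109 -37.1
(np.int32(9), array([243. , 184.8])) 0.022 -84.1
(np.int32(8), array([203.2, 190. ])) 0.126 98.6
(np.int32(7), array([205.1, 204.6])) 0.137 121.9
(np.int32(10), array([243.2, 208.4])) 0.088 -164.6
(np.int32(6), array([242.7, 214.5])) 0.109 -168.5
(np.int32(6), array([247.2, 236.5])) 0.191 -168.1
scene 5.8833 [0.67516505 0.15539244 0.22622209] 0.8182937686321062
[(np.int32(64), array([266.2, 214.1]), array([261, 211,  11,   7], dtype=int32))]
[0.64873232 0.16279715 0.165     ]
(np.int32(1226), array([254.9, 176.6])) 0.115 -103.9
(np.int32(40), array([296.6, 183. ])) 0.103 -174.8
(np.int32(46), array([232.1, 203.8])) 0.111 -24.7
(np.int32(49), array([308.2, 210.3])) 0.111 112.0
```

View pics/e.png

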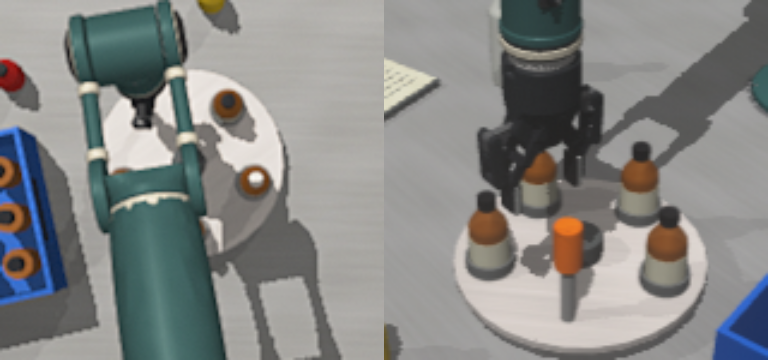

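The left half (top view) shows the white cap at crop (256,178), clear of the arm. The right half (scene view) shows the knob free at crop (568,245), with the gripper raised above it and all bottles upright. I'll calibrate the scene cap height against the initial static picture and then estimate angle and speed.

```bash
cat >> h.py <<'E'
C0=np.array([.578,.0985])
SLOT=np.array([0,72,144,288.])   # handle, black caps relative to handle
def ang(c,p,z):
    d=ray(c,*p,z)[:2]-C0; return np.hypot(*d),np.rad2deg(np.arctan2(d[1],d[0]))
E
python3 - <<'E'
from h import *
a=vision.read_camera("scene"); t=bot.read_state()["time"]
i=cv2.imread("pics/a.png")[...,::-1].copy(); a0=dict(a,image=i)
for z in(.135,.140,.145): print(z,[np.round(ang(a0,k[1],z),3) for k in caps(a0,(215,180,330,265))])
e=dict(a,image=cv2.imread("pics/e_scene.png")[...,::-1].copy())
for c,n in((e,5.8833),(a,t)):
  print(n,orange(c))
  for z in(.137,.140):
    print(z,[(k[0],np.round(ang(c,k[1],z),3)) for k in caps(c,(200,160,345,270))])
b=dict(vision.read_camera("top"));b["image"]=cv2.imread("pics/e_top.png")[...,::-1].copy()
im=b["image"];m=cv2.inRange(im,(215,215,215),(255,255,255));n,l,st,ce=cv2.connectedComponentsWithStats(m)
print(bot.read_state()["time"],[(st[k,4],ce[k],np.round(ang(b,ce[k],.147),2)) for k in range(1,n) if 4<st[k,4]<60])
E
```

```text
0.135 [array([1.12000e-01, 1.64729e+02]), array([  0.113, -56.948]), array([ 0.107, 16.077])]
0.14 [array([1.09000e-01, 1.61653e+02]), array([  0.11 , -53.753]), array([ 0.111, 17.928])]
0.145 [array([1.06000e-01, 1.58392e+02]), array([  0.108, -50.418]), array([ 0.116, 19.63 ])]
5.8833 [(np.int32(64), array([266.2, 214.1]), array([261, 211,  11,   7], dtype=int32))]
0.137 [(np.int32(1226), array([   0.126, -105.962])), (np.int32(40), array([ 1.12000e-01, -1.71013e+02])), (np.int32(46), array([  0.11 , -29.964])), (np.int32(49), array([1.08000e-01, 1.16924e+02]))]
0.14 [(np.int32(1226), array([   0.122, -105.224])), (np.int32(40), array([ 1.08000e-01, -1.72359e+02])), (np.int32(46), array([  0.111, -27.989])), (np.int32(49), array([1.09000e-01, 1.15054e+02]))]
5.9833 [(np.int32(65), array([270.6, 214.4]), array([265, 211,  12,   8], dtype=int32))]
0.137 [(np.int32(1218), array([   0.126, -105.962])), (np.int32(41), array([ 1.12000e-01, -1.65338e+02])), (np.int32(47), array([  0.11 , -24.018])), (np.int32(45), array([1.0900e-01, 1.2282e+02]))]
0.14 [(np.int32(1218), array([   0.122, -
[... 352 characters left out ...]
 array([  0.45, -86.29])), (np.int32(12), array([266.08333333, 193.25      ]), array([   0.11, -104.67])), (np.int32(9), array([361.22222222, 198.        ]), array([  0.46, -95.1 ])), (np.int32(8), array([366. , 200.5]), array([  0.48, -95.98])), (np.int32(5), array([222.8, 202.6]), array([8.0000e-02, 1.4122e+02])), (np.int32(9), array([397.88888889, 207.11111111]), array([  0.6 , -96.98])), (np.int32(9), array([248.66666667, 213.22222222]), array([ 1.1000e-01, -1.5683e+02])), (np.int32(15), array([370.46666667, 215.33333333]), array([   0.5 , -101.96])), (np.int32(17), array([234.94117647, 307.11764706]), array([  0.44, 179.81])), (np.int32(5), array([  9., 327.]), array([  0.97, 122.7 ]))]
```

Scene caps on the z = 0.140 plane reproduce the static angles. Two frames 0.05 s apart give 117°/s, or 2.05 rad/s, and the carousel is coasting freely. I'll hover and take a dense series of pictures to fit the run-down precisely.

```bash
cat >> h.py <<'E'
import json
from scipy.optimize import least_squares
def meas(c):
    out=[]
    for n,p in caps(c,(200,160,345,270)):
        r,a=ang(c,p,.140)
        if 30<n<75 and .102<r<.117: out.append(a)
    return out
# friction: dw/dt=-k(.088+.02 w); solved in closed form
def theta(t,th,w,k):
    B=.02*k; A=4.4
    return th+(w+A)*(1-np.exp(-B*t))/B-A*t
def omega(t,w,k): return (w+4.4)*np.exp(-.02*k*t)-4.4
T0=5.8833
def fit(D,x0=(np.deg2rad(43.5),2.045,1.)):
    # D: list of (time, angle deg of black cap). x: handle angle, speed, friction factor at T0
    t=np.array([d[0] for d in D])-T0; a=np.deg2rad([d[1] for d in D])
    def res(x):
        e=a[:,None]-theta(t,*x)[:,None]-np.deg2rad([72,144,288]); e=(e+np.pi)%(2*np.pi)-np.pi
        return e[np.arange(len(t)),np.abs(e).argmin(1)]
    f=least_squares(res,x0,loss="soft_l1",f_scale=.02); return f.x,res(f.x),np.sqrt(np.diag(np.linalg.inv(f.jac.T@f.jac)))
E
python3 - <<'E'
from h import *
D=[(5.8833,a) for a in(-27.99,115.05,-172.36)]+[(5.9333,a) for a in(-22.09,120.9,-166.5)]
for i in range(36):
    t=bot.read_state()["time"]; D+=[(t,float(a)) for a in meas(vision.read_camera("scene"))]
json.dump(D,open("D.json","w"))
x,r,s=fit(D); s=s*r.std(); t=bot.read_state()
print(len(D),x,s,r.std(),np.abs(r).max()); dt=t["time"]-T0
print(t["time"],t["tool_pos"],np.rad2deg(theta(dt,*x))%360-144,omega(dt,*x[1:]))
E
```

```text
71 [0.76678805 1.94298181 0.96345106] [0.00317047 0.00870692 0.07011017] 0.009300007087440408 0.024443686500548623
7.8333 [0.67451223 0.15295214 0.22398648] 103.86780710895482 1.7090689662700473
```

```bash
cat >> h.py <<'E'
def sample_xy(t,x):
    a=theta(t-T0,*x)-np.deg2rad(144); return C0+.11*np.array([np.cos(a),np.sin(a)])
def rows(t0,n,x,cmd,blend=0,off=(0,0),jaw=70):
    cmd=np.array(cmd); p0=cmd.copy(); L=[]
    for k in range(1,n+1):
        g=sample_xy(t0+k/12,x)+off
        if k<blend: u=k/blend; s=u**3*(10-15*u+6*u*u); g=(1-s)*p0+s*g
        d=np.round((g-cmd)*10,3); cmd=cmd+d/10; L.append([0,0,0,float(d[1]),float(d[0]),0,jaw])
    for i in range(0,n,5): print(L[i:i+5])
    print("cmd",cmd.round(4).tolist(),"t",t0+n/12,"w",omega(t0+n/12-T0,*x[1:]))
E
python3 - <<'E'
from h import *
D=[tuple(d) for d in json.load(open("D.json"))]
for i in range(12):
    t=bot.read_state()["time"]; D+=[(t,float(a)) for a in meas(vision.read_camera("scene"))]
json.dump(D,open("D.json","w"))
x,r,s=fit(D); s=s*r.std(); t=bot.read_state()["time"]
print(len(D),x.tolist(),s,r.std(),np.abs(r).max(),t,np.rad2deg(theta(t-T0,*x))%360-144)
rows(t,15,x,(.6742,.1526),blend=12)
E
```

```text
101 [0.7639959901363513, 1.953574663437243, 1.04621123215351] [0.00278703 0.00581005 0.03646318] 0.009389823540709765 0.026954771349410933 8.4333 160.8688078577208
[[0, 0, 0, -0.002, -0.01, 0, 70], [0, 0, 0, -0.015, -0.063, 0, 70], [0, 0, 0, -0.047, -0.14, 0, 70], [0, 0, 0, -0.095, -0.215, 0, 70], [0, 0, 0, -0.153, -0.266, 0, 70]]
[[0, 0, 0, -0.204, -0.279, 0, 70], [0, 0, 0, -0.238, -0.252, 0, 70], [0, 0, 0, -0.247, -0.188, 0, 70], [0, 0, 0, -0.224, -0.101, 0, 70], [0, 0, 0, -0.175, -0.009, 0, 70]]
[[0, 0, 0, -0.114, 0.071, 0, 70], [0, 0, 0, -0.063, 0.119, 0, 70], [0, 0, 0, -0.038, 0.132, 0, 70], [0, 0, 0, -0.021, 0.134, 0, 70], [0, 0, 0, -0.005, 0.135, 0, 70]]
cmd [0.581, -0.0115] t 9.6833 w 1.4679511767612548
```

play_rows(moves=[[[0, 0, 0, -0.002, -0.01, 0, 70], [0, 0, 0, -0.015, -0.063, 0, 70], [0, 0, 0, -0.047, -0.14, 0, 70], [0, 0, 0, -0.095, -0.215, 0, 70], [0, 0, 0, -0.153, -0.266, 0, 70]]])

```text
time: 8.85
tool_pos: [0.6047, 0.1222, 0.2237]
tcp_rot: [-2.22, -2.223, -0.001]
wrist_force: [0.7, 0.2, -0.1]
width: 0.822
grip_force: 0.0
```

play_rows(moves=[[[0, 0, 0, -0.204, -0.279, 0, 70], [0, 0, 0, -0.238, -0.252, 0, 70], [0, 0, 0, -0.247, -0.188, 0, 70], [0, 0, 0, -0.224, -0.101, 0, 70], [0, 0, 0, -0.175, -0.009, 0, 70]]])

```text
time: 9.27
tool_pos: [0.5194, 0.0116, 0.2239]
tcp_rot: [-2.221, -2.222, 0.002]
wrist_force: [0.4, -0.2, 0.7]
width: 0.817
grip_force: 0.0
```

play_rows(moves=[[[0, 0, 0, -0.114, 0.071, 0, 70], [0, 0, 0, -0.063, 0.119, 0, 70], [0, 0, 0, -0.038, 0.132, 0, 70], [0, 0, 0, -0.021, 0.134, 0, 70], [0, 0, 0, -0.005, 0.135, 0, 70]]])

```text
time: 9.68
tool_pos: [0.5836, -0.0113, 0.224]
tcp_rot: [2.221, 2.221, 0.001]
wrist_force: [0.4, -0.5, 0.4]
width: 0.82
grip_force: 0.0
```

Run:
```python
from h import *
D=[tuple(d) for d in json.load(open("D.json"))]; x0=fit(D)[0]
s=bot.read_state(); print("err before",s["tool_pos"]-np.r_[sample_xy(s["time"],x0),.2236])
for i in range(3):
    t=bot.read_state()["time"]; c=vision.read_camera("scene"); m=meas(c); print(m); D+=[(t,float(a)) for a in m]
cv2.imwrite("pics/f.png",cv2.resize(c["image"][100:270,190:360],None,fx=3,fy=3)[...,::-1])
json.dump(D,open("D.json","w"))
x,r,s=fit(D); s=s*r.std(); t=bot.read_state()["time"]
print(len(D),x.tolist(),s,r.std(),r[-9:].round(3),"shift mm",(sample_xy(t,x)-sample_xy(t,x0))*1000)
rows(t,30,x,(.581,-.0115),blend=4)
```

```text
err before [0.00258436 0.00019062 0.00038445]
[np.float64(-161.3473098489472), np.float64(125.72317107455206), np.float64(-16.89252399478135)]
[np.float64(-157.36148795680168), np.float64(130.030165803275), np.float64(-13.135177294848893)]
[np.float64(-153.2515759701974), np.float64(134.21980745698923), np.float64(-8.804756647801971)]
110 [0.7618254918994701, 1.9606190489126014, 1.0942706897223207] [0.00232356 0.00293786 0.01232832] 0.009404389138241426 [ 0.003 -0.014  0.011 -0.    -0.011  0.004 -0.001 -0.01   0.007] shift mm [-2.19846949 -0.527625  ]
[[0, 0, 0, 0.007, 0.035, 0, 70], [0, 0, 0, 0.051, 0.195, 0, 70], [0, 0, 0, 0.103, 0.283, 0, 70], [0, 0, 0, 0.095, 0.162, 0, 70], [0, 0, 0, 0.087, 0.093, 0, 70]]
[[0, 0, 0, 0.096, 0.081, 0, 70], [0, 0, 0, 0.104, 0.07, 0, 70], [0, 0, 0, 0.111, 0.056, 0, 70], [0, 0, 0, 0.115, 0.044, 0, 70], [0, 0, 0, 0.118, 0.03, 0, 70]]
[[0, 0, 0, 0.12, 0.017, 0, 70], [0, 0, 0, 0.12, 0.004, 0, 70], [0, 0, 0, 0.119, -0.01, 0, 70], [0, 0, 0, 0.117, -0.022, 0, 70], [0, 0, 0, 0.112, -0.034, 0, 70]]
[[0, 0, 0, 0.107, -0.045, 0, 70], [0, 0, 0, 0.101, -0.056, 0, 70], [0, 0, 0, 0.094, -0.066, 0, 70], [0, 0, 0, 0.086, -0.075, 0, 70], [0, 0, 0, 0.077, -0.082, 0, 70]]
[[0, 0, 0, 0.068, -0.089, 0, 70], [0, 0, 0, 0.058, -0.094, 0, 70], [0, 0, 0, 0.047, -0.099, 0, 70], [0, 0, 0, 0.038, -0.103, 0, 70], [0, 0, 0, 0.027, -0.104, 0, 70]]
[[0, 0, 0, 0.016, -0.106, 0, 70], [0, 0, 0, 0.006, -0.106, 0, 70], [0, 0, 0, -0.004, -0.105, 0, 70], [0, 0, 0, -0.014, -0.104, 0, 70], [0, 0, 0, -0.024, -0.1, 0, 70]]
cmd [0.548, 0.2043] t 12.3333 w 1.1232407940026983
```

View pics/f.png

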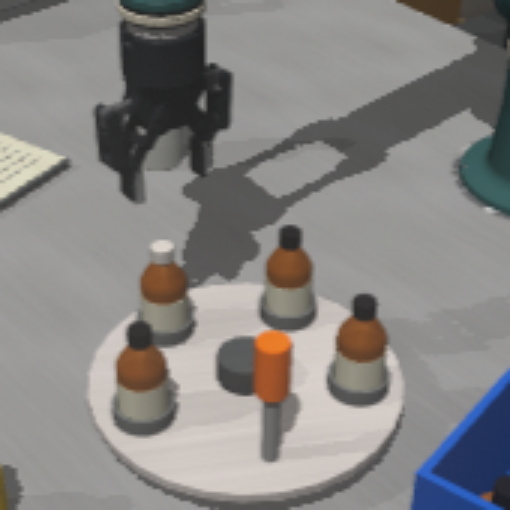

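The crop shows the gripper trailing slightly behind the white cap at crop (162,250), as expected after three frames. All bottles are upright. Catching up and tracking now.

play_rows(moves=[[[0, 0, 0, 0.007, 0.035, 0, 70], [0, 0, 0, 0.051, 0.195, 0, 70], [0, 0, 0, 0.103, 0.283, 0, 70], [0, 0, 0, 0.095, 0.162, 0, 70], [0, 0, 0, 0.087, 0.093, 0, 70]]])

```text
time: 10.25
tool_pos: [0.6597, 0.024, 0.2238]
tcp_rot: [2.22, 2.222, 0.001]
wrist_force: [0.1, 0.8, -0.5]
width: 0.816
grip_force: 0.0
```

play_rows(moves=[[[0, 0, 0, 0.096, 0.081, 0, 70], [0, 0, 0, 0.104, 0.07, 0, 70], [0, 0, 0, 0.111, 0.056, 0, 70], [0, 0, 0, 0.115, 0.044, 0, 70], [0, 0, 0, 0.118, 0.03, 0, 70]]])

```text
time: 10.67
tool_pos: [0.6863, 0.0788, 0.224]
tcp_rot: [-2.221, -2.222, 0.0]
wrist_force: [-0.2, 0.1, 0.4]
width: 0.82
grip_force: 0.0
```

play_rows(moves=[[[0, 0, 0, 0.12, 0.017, 0, 70], [0, 0, 0, 0.12, 0.004, 0, 70], [0, 0, 0, 0.119, -0.01, 0, 70], [0, 0, 0, 0.117, -0.022, 0, 70], [0, 0, 0, 0.112, -0.034, 0, 70]]])

```text
time: 11.08
tool_pos: [0.6813, 0.1377, 0.224]
tcp_rot: [-2.221, -2.222, 0.0]
wrist_force: [0.8, 0.4, -0.2]
width: 0.819
grip_force: 0.0
```

play_rows(moves=[[[0, 0, 0, 0.107, -0.045, 0, 70], [0, 0, 0, 0.101, -0.056, 0, 70], [0, 0, 0, 0.094, -0.066, 0, 70], [0, 0, 0, 0.086, -0.075, 0, 70], [0, 0, 0, 0.077, -0.082, 0, 70]]])

```text
time: 11.5
tool_pos: [0.6484, 0.1837, 0.224]
tcp_rot: [-2.221, -2.222, 0.0]
wrist_force: [0.1, 0.1, 0.6]
width: 0.818
grip_force: 0.0
```

play_rows(moves=[[[0, 0, 0, 0.068, -0.089, 0, 70], [0, 0, 0, 0.058, -0.094, 0, 70], [0, 0, 0, 0.047, -0.099, 0, 70], [0, 0, 0, 0.038, -0.103, 0, 70], [0, 0, 0, 0.027, -0.104, 0, 70]]])

```text
time: 11.92
tool_pos: [0.5992, 0.2069, 0.224]
tcp_rot: [2.221, 2.222, -0.0]
wrist_force: [-0.6, 0.1, -0.1]
width: 0.818
grip_force: 0.0
```

play_rows(moves=[[[0, 0, 0, 0.016, -0.106, 0, 70], [0, 0, 0, 0.006, -0.106, 0, 70], [0, 0, 0, -0.004, -0.105, 0, 70], [0, 0, 0, -0.014, -0.104, 0, 70], [0, 0, 0, -0.029, -0.12, 0, 70]]])

```text
time: 12.33
tool_pos: [0.5454, 0.2039, 0.224]
tcp_rot: [2.221, 2.222, 0.0]
wrist_force: [0.1, 0.3, 0.2]
width: 0.817
grip_force: 0.0
```

Run:
```python
from h import *
D=[tuple(d) for d in json.load(open("D.json"))]; x0=fit(D)[0]
s=bot.read_state(); tb=s["time"]
c=vision.read_camera("scene"); m=meas(c); D+=[(tb,float(a)) for a in m]
json.dump(D,open("D.json","w"))
x,r,sg=fit(D,x0); t=bot.read_state()["time"]
print(tb,m,x.tolist(),sg*r.std(),r[-3:].round(3),"shift mm",(sample_xy(t,x)-sample_xy(t,x0))*1000)
print("err before",(s["tool_pos"][:2]-sample_xy(tb,x))*1000,"after",(bot.read_state()["tool_pos"][:2]-sample_xy(t,x))*1000)
rows(t,45,x,(.546,.2038),blend=0)
for tt in(15,15.5,16): print(tt,omega(tt-T0,*x[1:]))
```

```text
12.3333 [np.float64(-38.31237365262714), np.float64(33.79079834853048)] [0.7617184683648393, 1.9608509522557969, 1.095434044096353] [0.00208349 0.00198707 0.00593933] [ 0.007 -0.001  0.001] shift mm [0.1608934  0.05542317]
err before [-2.73098296 -0.45361919] after [0.87244931 0.78931909]
[[0, 0, 0, -0.05, -0.132, 0, 70], [0, 0, 0, -0.046, -0.09, 0, 70], [0, 0, 0, -0.053, -0.085, 0, 70], [0, 0, 0, -0.06, -0.079, 0, 70], [0, 0, 0, -0.066, -0.072, 0, 70]]
[[0, 0, 0, -0.072, -0.066, 0, 70], [0, 0, 0, -0.077, -0.058, 0, 70], [0, 0, 0, -0.08, -0.051, 0, 70], [0, 0, 0, -0.084, -0.044, 0, 70], [0, 0, 0, -0.087, -0.036, 0, 70]]
[[0, 0, 0, -0.088, -0.028, 0, 70], [0, 0, 0, -0.09, -0.021, 0, 70], [0, 0, 0, -0.09, -0.012, 0, 70], [0, 0, 0, -0.089, -0.006, 0, 70], [0, 0, 0, -0.09, 0.002, 0, 70]]
[[0, 0, 0, -0.087, 0.009, 0, 70], [0, 0, 0, -0.086, 0.016, 0, 70], [0, 0, 0, -0.084, 0.022, 0, 70], [0, 0, 0, -0.08, 0.029, 0, 70], [0, 0, 0, -0.078, 0.034, 0, 70]]
[[0, 0, 0, -0.073, 0.04, 0, 70], [0, 0, 0, -0.07, 0.044, 0, 70], [0, 0, 0, -0.066, 0.05, 0, 70], [0, 0, 0, -0.061, 0.053, 0, 70], [0, 0, 0, -0.056, 0.057, 0, 70]]
[[0, 0, 0, -0.052, 0.06, 0, 70], [0, 0, 0, -0.046, 0.064, 0, 70], [0, 0, 0, -0.042, 0.065, 0, 70], [0, 0, 0, -0.036, 0.068, 0, 70], [0, 0, 0, -0.031, 0.069, 0, 70]]
[[0, 0, 0, -0.026, 0.07, 0, 70], [0, 0, 0, -0.022, 0.071, 0, 70], [0, 0, 0, -0.016, 0.071, 0, 70], [0, 0, 0, -0.011, 0.072, 0, 70], [0, 0, 0, -0.006, 0.071, 0, 70]]
[[0, 0, 0, -0.002, 0.071, 0, 70], [0, 0, 0, 0.003, 0.069, 0, 70], [0, 0, 0, 0.007, 0.069, 0, 70], [0, 0, 0, 0.011, 0.067, 0, 70], [0, 0, 0, 0.015, 0.065, 0, 70]]
[[0, 0, 0, 0.019, 0.064, 0, 70], [0, 0, 0, 0.022, 0.062, 0, 70], [0, 0, 0, 0.025, 0.059, 0, 70], [0, 0, 0, 0.029, 0.057, 0, 70], [0, 0, 0, 0.031, 0.054, 0, 70]]
cmd [0.6354, 0.0047] t 16.1333 w 0.6814577896335319
15 0.8092052186769045
15.5 0.7524532191538036
16 0.6963195077024267
```

The mid-track picture moves the prediction by only 0.2 mm. Continuing the track.

play_rows(moves=[[[0, 0, 0, -0.05, -0.132, 0, 70], [0, 0, 0, -0.046, -0.09, 0, 70], [0, 0, 0, -0.053, -0.085, 0, 70], [0, 0, 0, -0.06, -0.079, 0, 70], [0, 0, 0, -0.066, -0.072, 0, 70]]])

```text
time: 12.8
tool_pos: [0.4998, 0.176, 0.224]
tcp_rot: [2.221, 2.222, 0.0]
wrist_force: [0.4, -0.2, -0.3]
width: 0.821
grip_force: 0.0
```

play_rows(moves=[[[0, 0, 0, -0.072, -0.066, 0, 70], [0, 0, 0, -0.077, -0.058, 0, 70], [0, 0, 0, -0.08, -0.051, 0, 70], [0, 0, 0, -0.084, -0.044, 0, 70], [0, 0, 0, -0.087, -0.036, 0, 70]]])

```text
time: 13.22
tool_pos: [0.4746, 0.1357, 0.224]
tcp_rot: [2.221, 2.222, 0.0]
wrist_force: [-0.3, -0.2, -0.0]
width: 0.816
grip_force: 0.0
```

play_rows(moves=[[[0, 0, 0, -0.088, -0.028, 0, 70], [0, 0, 0, -0.09, -0.021, 0, 70], [0, 0, 0, -0.09, -0.012, 0, 70], [0, 0, 0, -0.089, -0.006, 0, 70], [0, 0, 0, -0.09, 0.002, 0, 70]]])

```text
time: 13.63
tool_pos: [0.4685, 0.0909, 0.224]
tcp_rot: [2.221, 2.222, 0.0]
wrist_force: [0.8, 0.1, -1.1]
width: 0.818
grip_force: 0.0
```

play_rows(moves=[[[0, 0, 0, -0.087, 0.009, 0, 70], [0, 0, 0, -0.086, 0.016, 0, 70], [0, 0, 0, -0.084, 0.022, 0, 70], [0, 0, 0, -0.08, 0.029, 0, 70], [0, 0, 0, -0.078, 0.034, 0, 70]]])

```text
time: 14.05
tool_pos: [0.4799, 0.0495, 0.224]
tcp_rot: [2.221, 2.222, 0.0]
wrist_force: [0.4, -0.5, 0.4]
width: 0.816
grip_force: 0.0
```

play_rows(moves=[[[0, 0, 0, -0.073, 0.04, 0, 70], [0, 0, 0, -0.07, 0.044, 0, 70], [0, 0, 0, -0.066, 0.05, 0, 70], [0, 0, 0, -0.061, 0.053, 0, 70], [0, 0, 0, -0.056, 0.057, 0, 70]]])

```text
time: 14.47
tool_pos: [0.5046, 0.0171, 0.2239]
tcp_rot: [-2.221, -2.222, 0.0]
wrist_force: [0.3, 0.0, -0.4]
width: 0.822
grip_force: 0.0
```

play_rows(moves=[[[0, 0, 0, -0.052, 0.06, 0, 70], [0, 0, 0, -0.046, 0.064, 0, 70], [0, 0, 0, -0.042, 0.065, 0, 70], [0, 0, 0, -0.036, 0.068, 0, 70], [0, 0, 0, -0.031, 0.069, 0, 70]]])

```text
time: 14.88
tool_pos: [0.5373, -0.0032, 0.2239]
tcp_rot: [-2.221, -2.222, 0.0]
wrist_force: [-1.0, -0.1, 0.0]
width: 0.817
grip_force: 0.0
```

play_rows(moves=[[[0, 0, 0, -0.026, 0.07, 0, 70], [0, 0, 0, -0.022, 0.071, 0, 70], [0, 0, 0, -0.016, 0.071, 0, 70], [0, 0, 0, -0.011, 0.072, 0, 70], [0, 0, 0, -0.006, 0.071, 0, 70]]])

```text
time: 15.3
tool_pos: [0.5728, -0.0111, 0.2239]
tcp_rot: [-2.221, -2.222, -0.0]
wrist_force: [0.2, 0.4, -0.3]
width: 0.819
grip_force: 0.0
```

play_rows(moves=[[[0, 0, 0, -0.002, 0.071, 0, 70], [0, 0, 0, 0.003, 0.069, 0, 70], [0, 0, 0, 0.007, 0.069, 0, 70], [0, 0, 0, 0.011, 0.067, 0, 70], [0, 0, 0, 0.015, 0.065, 0, 70]]])

```text
time: 15.72
tool_pos: [0.6069, -0.0074, 0.2239]
tcp_rot: [-2.221, -2.222, 0.0]
wrist_force: [0.0, -0.5, 0.2]
width: 0.819
grip_force: 0.0
```

play_rows(moves=[[[0, 0, 0, 0.019, 0.064, 0, 70], [0, 0, 0, 0.022, 0.062, 0, 70], [0, 0, 0, 0.025, 0.059, 0, 70], [0, 0, 0, 0.029, 0.057, 0, 70], [0, 0, 0, 0.031, 0.054, 0, 70]]])

```text
time: 16.13
tool_pos: [0.6363, 0.0054, 0.224]
tcp_rot: [-2.221, -2.222, -0.0]
wrist_force: [0.3, 0.6, -0.2]
width: 0.82
grip_force: 0.0
```

Run:
```python
from h import *
D=[tuple(d) for d in json.load(open("D.json"))]; x0=fit(D)[0]
s=bot.read_state(); tb=s["time"]
c=vision.read_camera("scene"); m=meas(c); D+=[(tb,float(a)) for a in m]
json.dump(D,open("D.json","w"))
x,r,sg=fit(D,x0)
print(tb,s["tool_pos"],x.tolist(),r[-3:].round(3),"err mm",(s["tool_pos"][:2]-sample_xy(tb,x))*1000)
for tt in(10,10.083,15.5,16,20,22,24): print(tt,omega(tt-T0,*x[1:]))
print((np.array([.548,.2043])))
print("10.25 err",(np.array([.6597,.024])-sample_xy(10.25,x))*1000)
```

```text
16.1333 [0.63634038 0.0054228  0.22396583] [0.759069568863577, 1.9652905722147285, 1.1132677949871597] [ 0.003 -0.017 -0.002] err mm [7.06646814 4.24178847]
10 1.4077898377095917
10.083 1.3970668108283846
15.5 0.7383942834839186
16 0.6815074337638176
20 0.2485090459397794
22 0.04604893099578877
24 -0.14759328174815423
[0.548  0.2043]
10.25 err [2.27361496 1.60157265]
```

Tracking held to within 9 mm for about 5.7 s above the speed threshold. Next I lift, back away and wait for the carousel to stop.

play_rows(moves=[[[0, 0, 0, 0.02, 0.03, -0.15, 70], [0, 0, 0, 0, 0, -0.3, 70], [0, 0, 0, 0, 0, -0.3, 70], [0, 0, 0, 0, 0, -0.3, 70], [0, 0, 0, 0, 0, -0.15, 70]]])

```text
time: 16.6
tool_pos: [0.6401, 0.0072, 0.3488]
tcp_rot: [2.218, 2.219, 0.006]
wrist_force: [-0.0, -0.5, 1.4]
width: 0.818
grip_force: 0.0
```

play_rows(moves=[[[0, 0, 0, -0.15, 0, 0, 70], [0, 0, 0, -0.3, 0, 0, 70], [0, 0, 0, -0.3, 0, 0, 70], [0, 0, 0, -0.3, 0, 0, 70], [0, 0, 0, -0.15, 0, 0, 70]]])

```text
time: 17.02
tool_pos: [0.6379, -0.1166, 0.3424]
tcp_rot: [-2.223, -2.219, 0.004]
wrist_force: [0.4, -0.1, -0.6]
width: 0.821
grip_force: 0.0
```

Run:
```python
from h import *
for i in range(116):
    t=bot.read_state()["time"]; c=vision.read_camera("scene")
    if i%15==0 or i>112: print(round(t,2),np.round(meas(c),2))
cv2.imwrite("pics/g.png",c["image"][...,::-1])
```

```text
17.02 [-102.89 -175.71   40.74]
17.77 [-152.35  -80.46   61.98]
18.52 [-133.1   -61.67]
19.27 [-118.11  -45.54   96.  ]
20.02 [-105.21  -33.35  109.27]
20.77 [-96.84 -24.47 118.33]
21.52 [-91.28 -19.07 122.82]
22.27 [-88.83 125.5  -16.63]
22.67 [-88.67 125.27 -16.63]
22.72 [-88.67 125.23 -16.63]
22.77 [-88.67 125.72 -16.63]
```

play_rows(moves=[[[0, 0, 0, 0, 0, 0, 70], [0, 0, 0, 0, 0, 0, 70], [0, 0, 0, 0, 0, 0, 70], [0, 0, 0, 0, 0, 0, 70], [0, 0, 0, 0, 0, 0, 70]]])

```text
time: 23.23
tool_pos: [0.6388, -0.113, 0.344]
tcp_rot: [2.221, 2.222, 0.0]
wrist_force: [0.7, -0.1, 0.5]
width: 0.817
grip_force: 0.0
```

play_rows(moves=[[[0, 0, 0, 0, 0, 0, 70], [0, 0, 0, 0, 0, 0, 70], [0, 0, 0, 0, 0, 0, 70], [0, 0, 0, 0, 0, 0, 70], [0, 0, 0, 0, 0, 0, 70]]])

```text
time: 23.65
tool_pos: [0.6388, -0.1129, 0.3439]
tcp_rot: [-2.221, -2.222, 0.0]
wrist_force: [-0.3, -0.0, -1.0]
width: 0.819
grip_force: 0.0
```

```bash
python3 -c '
from h import *
c=vision.read_camera("scene"); print(np.round(meas(c),2))
cv2.imwrite("pics/h.png",c["image"][...,::-1])'
```

```text
[-88.67 125.5  -16.63]
```

View pics/h.png

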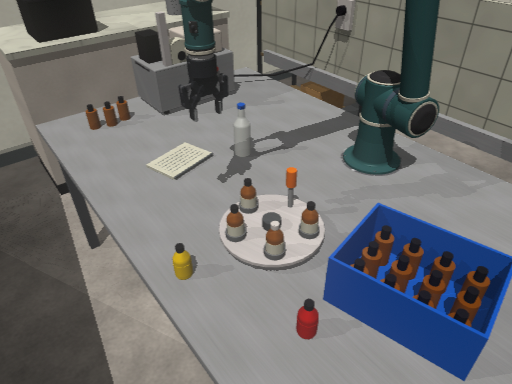

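The carousel stands still around (272,228) with all four bottles upright in their nests, including the white cap at (275,227). The gripper is well clear at (203,95).

```bash
python3 -c '
from h import *
print(bot.finish_job())'
```

```text
the job is handed in; nothing more can be done
None
```

The job is handed in: I spun the carousel to about 2 rad/s (one turn in about 3.2 s) and released it, then followed the white cap for about 5.7 s, by my estimate within 1 cm, while it was still fast enough; it now stands still with all four bottles upright and the arm clear.

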